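# Lay out the agates by size

### The job

Lay out the four polished agate stones for the customer in order of size on the row of discs on the display board: the smallest on the disc nearest the magnifier, then growing disc by disc to the largest at the ring box end. Set each stone down flat, dome up and centred on its disc, without dropping it, and leave the magnifier and the ring box where they stand.

Things in the scene. Friction and masses are not known exactly. Their poses are not given: they have to be found in the camera images.
- stone_1: The smallest of four loose polished brown agate stones: a round flat-bottomed dome, 28 mm across, with upright sides up to 18 mm and a domed top 24 mm high; about 33 g. Origin at the centre of its underside, z up; it starts standing upright on the table (z = 0), on the robot's side of the display board.
- stone_2: The second smallest of four loose polished brown agate stones: a round flat-bottomed dome, 38 mm across, with upright sides up to 20 mm and a domed top 28 mm high; about 70 g. Origin at the centre of its underside, z up; it starts standing upright on the table (z = 0), on the robot's side of the display board.
- stone_3: The second largest of four loose polished brown agate stones: a round flat-bottomed dome, 48 mm across, with upright sides up to 22 mm and a domed top 33 mm high; about 140 g. Origin at the centre of its underside, z up; it starts standing upright on the table (z = 0), on the robot's side of the display board.
- stone_4: The largest of four loose polished brown agate stones: a round flat-bottomed dome, 58 mm across, with upright sides up to 24 mm and a domed top 38 mm high; about 240 g. Origin at the centre of its underside, z up; it starts standing upright on the table (z = 0), on the robot's side of the display board.
- disc_a: The disc at the board's +y end: one of four identical fixed flat discs (white edge, grey felt top), 66 mm across, 5 mm thick, in a straight row 80 mm apart on a fixed dark wooden board (330 x 105 x 8 mm) on the table. Origin at the centre of its underside; its top is 5 mm above that, 13 mm above the table. z up, y along the row from disc_d to disc_a, x across it.
- disc_b: The disc second from the board's +y end: one of four identical fixed flat discs (white edge, grey felt top), 66 mm across, 5 mm thick, in a straight row 80 mm apart on a fixed dark wooden board (330 x 105 x 8 mm) on the table. Origin at the centre of its underside; its top is 5 mm above that, 13 mm above the table. z up, y along the row from disc_d to disc_a, x across it.
- disc_c: The disc third from the board's +y end: one of four identical fixed flat discs (white edge, grey felt top), 66 mm across, 5 mm thick, in a straight row 80 mm apart on a fixed dark wooden board (330 x 105 x 8 mm) on the table. Origin at the centre of its underside; its top is 5 mm above that, 13 mm above the table. z up, y along the row from disc_d to disc_a, x across it.
- disc_d: The disc at the board's -y end: one of four identical fixed flat discs (white edge, grey felt top), 66 mm across, 5 mm thick, in a straight row 80 mm apart on a fixed dark wooden board (330 x 105 x 8 mm) on the table. Origin at the centre of its underside; its top is 5 mm above that, 13 mm above the table. z up, y along the row from disc_d to disc_a, x across it.
- magnifier: A small round stand magnifier, black with a clear waist, 54 mm across and 44 mm high, loose, standing on the table just past one end of the board (at either end), in line with the row, 95 mm from the centre of the end disc. Origin at the centre of its underside.
- ring_box: A closed dark blue ring box, 50 x 50 mm and 39 mm high, loose, standing on the table just past the other end of the board, 95 mm from the centre of the end disc. Origin at the centre of its underside.
Things that resemble listed ones, but are neither listed nor needed, are in the scene too. What is shaped like the stone_3 but green is not meant. Leave any orange or pink look-alike of the stone_2 alone.

How it is judged:
At the end, for the whole second after the job is handed in: From the magnifier to the ring box the discs hold the stones from smallest to largest, each upright (0.12 rad), still, within 12 mm of its disc's centre, underside 10 to 17 mm above the table; magnifier and ring box within 20 mm of their starts (((y of magnifier in the frame of disc_b above 0 m and horizontal distance between stone_1 and disc_a below 0.012 m and horizontal distance between stone_2 and disc_b below 0.012 m and horizontal distance between stone_3 and disc_c below 0.012 m and horizontal distance between stone_4 and disc_d below 0.012 m) or (not (y of magnifier in the frame of disc_b above 0 m) and horizontal distance between stone_1 and disc_d below 0.012 m and horizontal distance between stone_2 and disc_c below 0.012 m and horizontal distance between stone_3 and disc_b below 0.012 m and horizontal distance between stone_4 and disc_a below 0.012 m)) and height (world z) of stone_1 between 0.01 and 0.017 m and angle between each of stone_1, stone_2, stone_3, stone_4's own z axis and vertical below 0.12 rad and linear speed of each of stone_1, stone_2, stone_3, stone_4 below 0.02 m/s and height (world z) of stone_2 between 0.01 and 0.017 m and height (world z) of stone_3 between 0.01 and 0.017 m and height (world z) of stone_4 between 0.01 and 0.017 m and distance of each of magnifier, ring_box from where it was at the start of the episode below 0.02 m); the robot touches nothing.
It fails at once if a stone is dropped or knocked so that it moves faster than 0.75 m/s with no finger touching it (a fall of about 30 mm) ((linear speed of stone_1 above 0.75 m/s and contact force between the fingers and stone_1 below 0.01 N) or (linear speed of stone_2 above 0.75 m/s and contact force between the fingers and stone_2 below 0.01 N) or (linear speed of stone_3 above 0.75 m/s and contact force between the fingers and stone_3 below 0.01 N) or (linear speed of stone_4 above 0.75 m/s and contact force between the fingers and stone_4 below 0.01 N)).
It fails at once if the magnifier or the ring box is shifted by more than 20 mm (distance of any of magnifier, ring_box from where it was at the start of the episode above 0.02 m).
It also fails if it takes over 80 s, if anything falls off the work surface, if the arm or the gripper's body presses on something with over 40 N, if the wrist force passes 120 N, or if a joint passes its speed limit or range.

### The arm

A 6-joint arm with a two-finger parallel gripper is mounted at the origin on the work surface. World frame = base frame: x ahead of the robot, y to its left, z up, the work surface at z = 0. Lengths are in m, angles in rad, forces in N, time in s.
With the tool pointing down it reaches from about 0.375 to 0.9 m from the base axis. Payload 3.1 kg.
Tool frame: the origin (TCP) lies at the very end of the fingers, on their centre line; the grasp point (between the pads) lies 19 mm behind it; z points along the fingers, y is the line along which they close (so a half turn about z gives the same grasp; the last joint's range is limited). The gripper opens to 85 mm and grips with 20 to 120 N. Pads are 22 mm wide; open, the fingers measure 114 mm over their backs; the gripper's body (76 mm by 85 mm) begins 54 mm behind the grasp point. The pads swing forward as they close: fully open they stand 13 mm farther back than shut.
Start: joints at [-1.331, 0.527, 1.433, -0, 1.181, -0.178], TCP at [0.254, -0.571, 0.231] pointing down, gripper open.
Joint ranges: [-3.08, 3.08], [-0.75, 2.2], [0.22, 2.44], [-1.43, 4.57], [0, 2.65], [-2.85, 2.85]. Speed limits (rad/s): [2.79, 2.79, 3.14, 3.14, 3.14, 3.14].

### API

Orientations are given as a unit quaternion [x, y, z, w].
In Python, from station import sense, snapshot, camera_params, sign_off gives the robot as it stands.
- The arm moves only by the shell command python3 -m handwheel 'ROWS' [OPENING] [FORCE]. ROWS is JSON, a list that holds one entry, the list of rows, each a list of 4 numbers: the shift along the tool's x, y, z in units of 25 mm (1.0 is 25 mm), then the turn about the tool's z in units of 6 degrees (1.0 is 6 degrees). A call has 1 to 20 rows; each row shifts and turns the commanded pose from where the row before left it, along the tool's axes as they then stand; what a row does not reach is not made up. A row lasts 1/8 s, in which the tool goes at most 62.5 mm and 10.7 degrees, less where a joint would pass 70% of its speed; a pose out of reach is approached as far as the arm can. A call is refused whole if a number of a shift passes 1 or a number of a turn 1, either way. A call with a gripper value outside its range is refused whole. OPENING is the finger opening in mm, from 0 to 85.4, set as the call begins (- or left out, the last holds). The fingers move at their own pace and stop on an object; FORCE is the grip in N (left out, the last holds). Time passes only in rows, so rows that do not move let the fingers close. It gives the time, the measured TCP pose, the force, the opening and the grip force at its end, in the units of the state.
- sense(): the state, without advancing time (a new reading comes with each control period).
- snapshot(name): name is "side" or "top"; returns (picture, depth): 384x512x3 uint8, red, green, blue; 384x512 float32, m along the optical axis (not along the pixel's ray), 0 where there is no reading.
- camera_params(name): a dict with "mtx" (3x3 intrinsics, pixels), "extrinsics" (4x4, takes a point from camera to world coordinates). Camera axes: x right, y up, looking along -z (the intrinsics and any distortion apply to the point x, -y, -z); pixel columns grow to the right and rows downward; lengths in m; the calibration is good to about 2 mm. A picture is of the moment at which its call begins. camera_params takes no time and is no camera call.
- sign_off(): hands the job in; it is judged then, once.
The state is a dict: "t": time; "q": joint angles; "qd": joint speeds; "tau": joint torques, N m; "tcp_pos": TCP position; "tool_rot": TCP orientation; "force": force on the tool from outside, world axes, zero at the start; "ft_torque": the same for the moment, N m; "finger_gap": opening from 0.0 (shut) to 1.0 (fully open); "gripper_force": force on a finger pad.
Only numpy, scipy, OpenCV 4.12 (cv2) and the standard library are available. Lean on these libraries where they do the work, as an engineer would, in place of code of your own. Each camera call takes 0.05 s, during which the arm holds its last target. There are 200 camera calls.

## Working session

There is one attempt and no reset: what is moved stays moved. The work goes in short steps, Python scripts to look and compute and a shell command to move; the robot and the scene stay as the last step left them, time stands still between calls to the robot, and variables do not carry over. Pictures are saved under pics/ and viewed, at most 14 in all, crops included, and the job is handed in when it is done.

```bash
mkdir -p pics; python3 - <<'E'
from station import *
import cv2
s=sense();print(s['t'],s['tcp_pos'],s['tool_rot'],s['finger_gap'])
for n in("top","side"):
    p,d=snapshot(n);cv2.imwrite(f"pics/{n}0.png",p[:,:,::-1]);import numpy as np
    np.save(f"{n}_d.npy",d);print(n,camera_params(n))
E
```

```text
0.0 [ 0.2534502  -0.57051576  0.23031654] [ 9.78260678e-01  2.07376024e-01 -2.64983722e-05 -1.10941035e-03] 1.0011167032298354
top {'mtx': array([[380.81997239,   0.        , 250.32925488],
       [  0.        , 380.81997239, 188.57659263],
       [  0.        ,   0.        ,   1.        ]]), 'extrinsics': array([[ 2.28079750e-02,  9.89463243e-01, -1.42976527e-01,
         3.93810025e-01],
       [-9.99739548e-01,  2.26872902e-02, -2.47449573e-03,
         2.76505965e-02],
       [ 7.95327396e-04,  1.42995727e-01,  9.89722986e-01,
         9.13396044e-01],
       [ 0.00000000e+00,  0.00000000e+00,  0.00000000e+00,
         1.00000000e+00]])}
side {'mtx': array([[395.5958329 ,   0.        , 253.33269226],
       [  0.        , 395.5958329 , 190.77583917],
       [  0.        ,   0.        ,   1.        ]]), 'extrinsics': array([[ 0.97200097,  0.13195385, -0.19442811,  0.34728519],
       [-0.23493594,  0.53030698, -0.81460396, -0.69974678],
       [-0.00438354,  0.83747399,  0.54645961,  0.51232016],
       [ 0.        ,  0.        ,  0.        ,  1.        ]])}
```

View pics/top0.png

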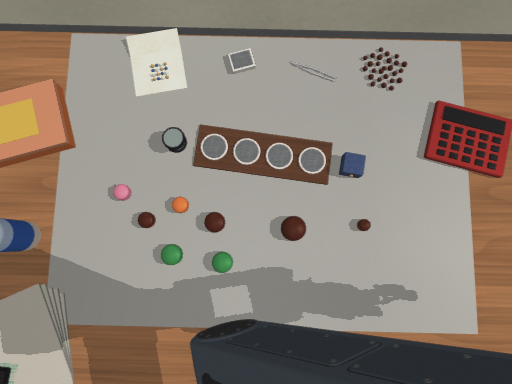

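View pics/side0.png

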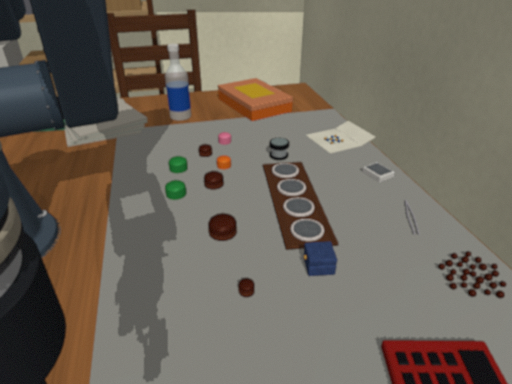

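Top view: magnifier at (175,139) is at the +y end, and the ring box at (352,165) is at the -y end. The discs are a(214,147), b(246,152), c(279,156), d(312,160).
Brown stones at (364,225), (147,220), (214,222) and (293,228) look like 1, 2, 3 and 4. Look-alikes: green (172,254) and (222,262), orange (180,205), pink (122,192), and the brown beads at (385,68).

```bash
cat > h.py <<'E'
from station import *
import cv2, numpy as np
def ray(n,uv,z):
    c=camera_params(n);K=c['mtx'];T=c['extrinsics']
    d=T[:3,:3]@np.array([(uv[0]-K[0,2])/K[0,0],-(uv[1]-K[1,2])/K[1,1],-1]);o=T[:3,3]
    return (o+d*(z-o[2])/d[2])[:2]
def proj(n,p):
    c=camera_params(n);K=c['mtx'];T=c['extrinsics']
    q=T[:3,:3].T@(np.array(p)-T[:3,3]);return K[0,0]*q[0]/-q[2]+K[0,2],-K[1,1]*q[1]/-q[2]+K[1,2]
def brown(p):
    h=cv2.cvtColor(p,cv2.COLOR_RGB2HSV).astype(int);r,g,b=[p[:,:,i].astype(int) for i in range(3)]
    return ((h[:,:,2]<110)&(r>1.6*g)&(r>1.5*b)&(r-g>12)|((h[:,:,2]<45)&(r>=g)&(r>=b))).astype(np.uint8)
def blobs(m,lo,hi):
    n,l,s,c=cv2.connectedComponentsWithStats(m);return [(c[i],s[i]) for i in range(1,n) if lo<s[i,4]<hi]
E
python3 - <<'E'
from h import *
for n in("top","side"):
    p=cv2.imread(f"pics/{n}0.png")[:,:,::-1].copy()
    print(n)
    for c,s in blobs(brown(p),60,1500):
        best=ray(n,c,.012); print('br',c.round(1),s, best.round(4))
    hs=cv2.cvtColor(p,cv2.COLOR_RGB2HSV)
    # discs: fill ring contours within the board
    g=((hs[:,:,1]<60)&(hs[:,:,2]>75)).astype(np.uint8)
    for c in cv2.findContours(g,cv2.RETR_CCOMP,cv2.CHAIN_APPROX_NONE)[0]:
        if 400<cv2.contourArea(c)<1500 and len(c)>5:
            e=cv2.fitEllipse(c);print('disc',np.round(e[0],1),np.round(e[1],1),ray(n,e[0],.013).round(4))
    if n=="top": im=p[130:250,100:400]; cv2.imwrite("pics/crop0.png",cv2.resize(im,None,fx=2.6,fy=2.6,interpolation=cv2.INTER_CUBIC)[:,:,::-1])
E
```

```text
top
br [446.8 148.4] [424 101  76  77 286] [ 0.6337 -0.4451]
br [474.1 120.1] [441 106  65  29 557] [ 0.7065 -0.5158]
br [145.9 219.7] [138 213  17  15 194] [0.4441 0.275 ]
br [214.1 221.9] [205 213  19  19 290] [0.4425 0.1137]
br [292.8 228.1] [281 217  24  23 438] [ 0.4322 -0.0722]
br [363.3 224.8] [358 220  12  11  98] [ 0.4438 -0.2386]
br [225.2 328.8] [198 320  55  18 386] [0.2011 0.0797]
disc [311.7 160.1] [26.1 27.3] [ 0.5968 -0.1167]
disc [278.8 155.5] [25.7 27.1] [ 0.6062 -0.0371]
disc [246.3 150.9] [26. 27.] [0.6158 0.0418]
disc [213.7 146.5] [25.6 27.2] [0.6251 0.1212]
disc [292.9 228. ] [25.7 26. ] [ 0.4324 -0.0723]
disc [351.9 164.8] [26.7 28.3] [ 0.5875 -0.2137]
side
br [205.  150.3] [200 145  11  11 108] [0.4441 0.276 ]
br [281.5 210.6] [264 165  40  83 766] [ 0.5657 -0.0441]
br [315.9 207. ] [296 164  41  80 515] [ 0.6422 -0.0496]
br [213.2 179.9] [205 172  18  17 244] [0.4425 0.1162]
br [222.2 226.9] [209 214  27  26 564] [ 0.4323 -0.069 ]
br [ 13.  250.2] [  0 227  24  46 136] [ 0.0365 -0.044 ]
br [ 54.1 319.3] [ 40 259  25 125 155] [ 0.1401 -0.2336]
br [245.8 287.1
[... 289 characters left out ...]
26 351  16  15 116] [ 0.6693 -0.4318]
br [449.6 358.5] [441 351  18  16 126] [ 0.6908 -0.4378]
br [407.5 376.3] [400 371  17  13  89] [ 0.6192 -0.4476]
br [424.3 376.4] [417 371  17  13  92] [ 0.641 -0.453]
br [441.  376.5] [434 371  17  13  87] [ 0.6626 -0.4585]
br [457.9 376.7] [450 372  18  12 101] [ 0.6844 -0.464 ]
disc [307.1 229.6] [22.6 33.6] [ 0.5961 -0.1199]
disc [  8.5 230.5] [14.8 56.3] [0.013  0.0213]
disc [298.6 206.6] [19.2 31.2] [ 0.6057 -0.0402]
disc [20.3 91.6] [21. 50.] [-0.1686  0.9244]
disc [134.5  38.6] [14.9 40.1] [0.2423 1.7394]
disc [175.7  58.1] [32.8 68.9] [0.4376 1.2597]
disc [20.1 45.4] [30.8 54.2] [-0.3507  1.7272]
disc [222.1 226.7] [28.5 29.9] [ 0.4321 -0.0699]
```

View pics/crop0.png

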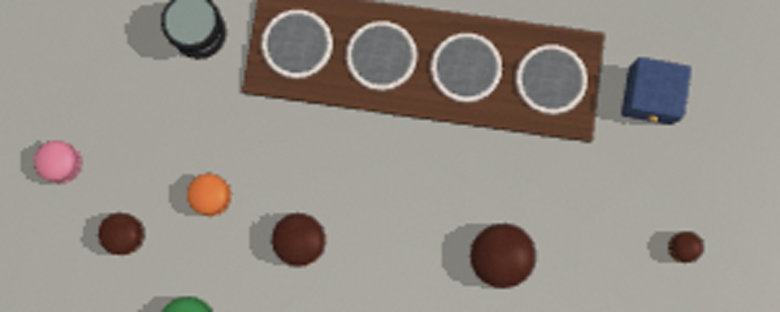

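Two views agree within about 3 mm. By size, the browns at (364,225), (146,220), (214,222) and (293,228) are stones 1–4. The crop confirms the choice: four brown domes of increasing size, with orange and pink separate. Next I turn the tool so the fingers close across the row.

```bash
cat >> h.py <<'E'
ST={1:(.4435,-.239),2:(.444,.2745),3:(.4425,.115),4:(.432,-.071)}
DI={1:(.625,.1205),2:(.6155,.041),3:(.606,-.0385),4:(.5965,-.118)}
def need(x,y,z,head=83.2):
    from scipy.spatial.transform import Rotation as R
    s=sense();r=R.from_quat(s['tool_rot']);d=r.inv().apply(np.array([x,y,z])-s['tcp_pos'])/.025
    m=r.as_matrix();h=np.degrees(np.arctan2(m[1,0],m[0,0]))
    print('t',s['t'],'tcp',np.round(s['tcp_pos'],4),'units',d.round(2),'turn',round((h-head)/6,2),'q6',round(s['q'][5],2),'gap',round(s['finger_gap'],3),'F',np.round(s['force'],1))
E
python3 -m handwheel '[[[0,0,0.5,-1],[0,0,0.5,-1],[0,0,0.5,-1],[0,0,0.5,-1],[0,0,0.5,-1],[0,0,0.5,-1],[0,0,0.5,-1],[0,0,0.5,-1],[0,0,0.5,-1],[0,0,0.5,-0.9]]]' 60
python3 -c "
from h import *
need(*ST[1],.004)"
```

```text
t: 1.35
tcp_pos: [0.2535, -0.5708, 0.1054]
tool_rot: [0.746, 0.666, 0.0, -0.0]
force: [-0.4, -0.1, -0.3]
finger_gap: 0.704
gripper_force: 0.0
t 1.35 tcp [ 0.2535 -0.5708  0.1054] units [14.04  6.05  4.07] turn 0.05 q6 -1.22 gap 0.704 F [-0.4 -0.1 -0.3]
```

```bash
python3 -m handwheel '[[[1,0.4,0,0],[1,0.4,0,0],[1,0.4,0,0],[1,0.4,0,0],[1,0.4,0,0],[1,0.4,0,0],[1,0.4,0,0],[1,0.45,0,0],[1,0.45,0,0],[1,0.45,0,0],[1,0.45,0,0],[1,0.45,0,0],[1,0.5,0,0],[1,0.5,0,0],[0.04,0,0,0],[0,0,0,0]]]' 60
python3 -c "
from h import *
need(*ST[1],.004)
p,d=snapshot('side');cv2.imwrite('pics/s1.png',cv2.resize(p[120:384,100:400],None,fx=2,fy=2)[:,:,::-1])"
```

```text
t: 3.35
tcp_pos: [0.4445, -0.2402, 0.1063]
tool_rot: [0.747, 0.665, -0.0, 0.0]
force: [-0.8, -0.1, 0.7]
finger_gap: 0.703
gripper_force: 0.0
t 3.35 tcp [ 0.4445 -0.2402  0.1063] units [ 0.05 -0.04  4.09] turn 0.03 q6 -0.6 gap 0.703 F [-0.8 -0.1  0.7]
```

View pics/s1.png

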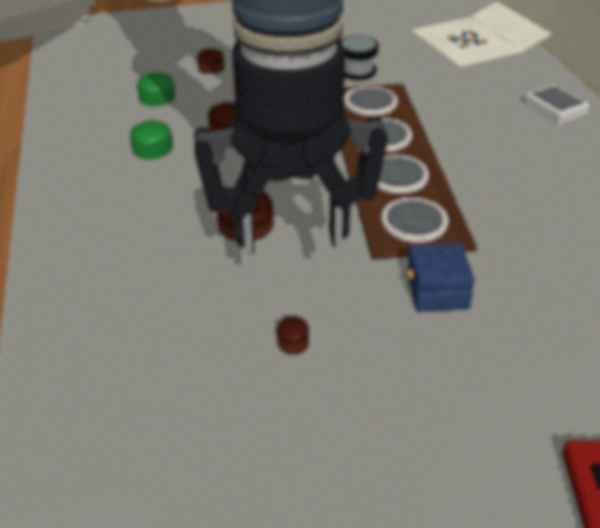

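The crop shows the open fingers straddling stone 1 at (293,335), with nothing in the way. I descend, grip and lift.

```bash
python3 -m handwheel '[[[0.05,0,0.8,0],[0,0,0.8,0],[0,0,0.8,0],[0,0,0.8,0],[0,0,0.6,0],[0,0,0.3,0],[0,0,0,0]]]' 60
python3 -m handwheel '[[[0,0,0,0],[0,0,0,0],[0,0,0,0],[0,0,0,0],[0,0,0,0],[0,0,0,0]]]' 15 50
python3 -c "
from h import *
need(*ST[1],.004)"
```

```text
t: 4.28
tcp_pos: [0.4445, -0.2391, 0.0035]
tool_rot: [0.747, 0.665, -0.0, -0.0]
force: [0.6, 0.1, 0.1]
finger_gap: 0.702
gripper_force: 0.0
t: 5.03
tcp_pos: [0.4451, -0.2391, 0.0047]
tool_rot: [0.747, 0.665, 0.0, 0.001]
force: [-0.9, 0.0, 6.0]
finger_gap: 0.3
gripper_force: 49.4
t 5.025 tcp [ 0.4451 -0.2391  0.0047] units [-0.   -0.06  0.03] turn 0.03 q6 -0.6 gap 0.3 F [-0.9  0.   6. ]
```

```bash
python3 -m handwheel '[[[0,0,-0.3,0],[0,0,-0.4,0],[0,0,-0.3,0],[0,0,0,0]]]'
python3 -c "
from h import *
need(*DI[1],.1)
p,d=snapshot('side');cv2.imwrite('pics/s2.png',cv2.resize(p[230:330,190:310],None,fx=5,fy=5)[:,:,::-1])"
```

```text
t: 5.52
tcp_pos: [0.4451, -0.2392, 0.0296]
tool_rot: [0.747, 0.665, 0.0, 0.001]
force: [0.1, 0.5, -1.0]
finger_gap: 0.304
gripper_force: 49.3
t 5.525 tcp [ 0.4451 -0.2392  0.0296] units [15.12  5.48 -2.82] turn 0.02 q6 -0.6 gap 0.304 F [ 0.1  0.5 -1. ]
```

View pics/s2.png

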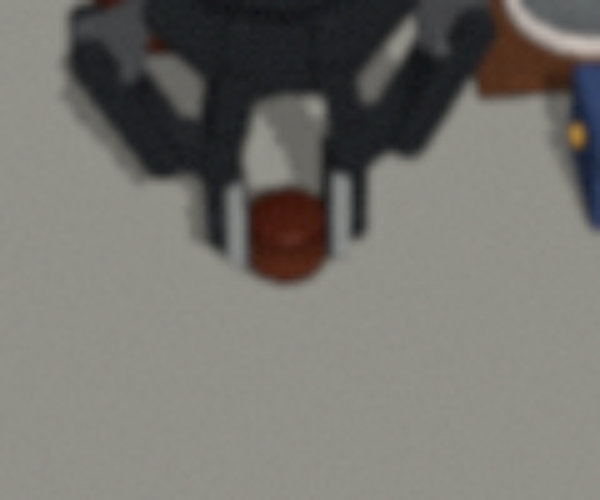

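Stone 1 is held level and flush between the pads at (288,235). I carry it to disc a.

```bash
python3 -m handwheel '[[[0,0,-0.8,0],[0,0,-1,0],[0.4,0.1,-0.8,0],[0.8,0.3,0,0],[1,0.38,0,0],[1,0.38,0,0],[1,0.38,0,0],[1,0.38,0,0],[1,0.38,0,0],[1,0.38,0,0],[1,0.38,0,0],[1,0.38,0,0],[1,0.38,0,0],[1,0.38,0,0],[1,0.38,0,0],[1,0.38,0,0],[1,0.38,0,0],[0.6,0.1,0,0],[0.32,0,0,0],[0,0,0,0]]]'
python3 -c "
from h import *
need(*DI[1],.0185)"
```

```text
t: 8.07
tcp_pos: [0.6229, 0.1209, 0.0935]
tool_rot: [0.747, 0.665, -0.001, -0.0]
force: [1.1, -0.1, 0.2]
finger_gap: 0.305
gripper_force: 49.3
t 8.075 tcp [0.6229 0.1209 0.0935] units [-0.    0.09  3.  ] turn 0.03 q6 0.13 gap 0.305 F [ 1.1 -0.1  0.2]
```

```bash
python3 -m handwheel '[[[0,0.09,0.8,0],[0,0,0.8,0],[0,0,0.7,0],[0,0,0.4,0],[0,0,0.2,0],[0,0,0.1,0],[0,0,0,0]]]'
python3 -c "
from h import *
need(*DI[1],.0185)
p,d=snapshot('side');cv2.imwrite('pics/s3.png',cv2.resize(p[130:220,230:350],None,fx=5,fy=5)[:,:,::-1])"
```

```text
t: 8.95
tcp_pos: [0.6261, 0.1206, 0.0191]
tool_rot: [0.747, 0.665, 0.0, 0.0]
force: [1.3, 0.4, -0.1]
finger_gap: 0.306
gripper_force: 49.3
t 8.95 tcp [0.6261 0.1206 0.0191] units [-0.01 -0.04  0.02] turn 0.02 q6 0.13 gap 0.306 F [ 1.3  0.4 -0.1]
```

View pics/s3.png

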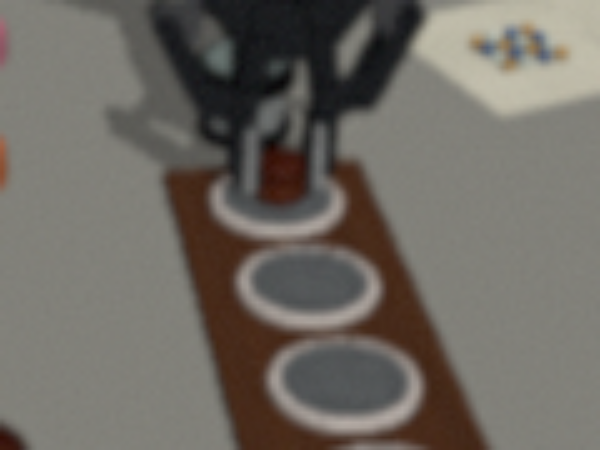

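Stone 1 sits over the middle of disc a at (285,185) in the crop. Release and lift.

```bash
python3 -m handwheel '[[[0,0,0.03,0],[0,0,0,0],[0,0,0,0],[0,0,0,0],[0,0,-0.2,0],[0,0,-0.6,0],[0,0,-0.8,0],[0,0,-1,0],[0,0,-0.8,0],[0,0,0,0]]]' 60
python3 -c "
from h import *
need(*ST[2],.004)"
```

```text
t: 10.25
tcp_pos: [0.6278, 0.1206, 0.1064]
tool_rot: [0.747, 0.665, 0.002, 0.002]
force: [0.8, 0.4, 0.2]
finger_gap: 0.7
gripper_force: 0.0
t 10.25 tcp [0.6278 0.1206 0.1064] units [ 5.26 -8.04  4.05] turn 0.02 q6 0.13 gap 0.7 F [0.8 0.4 0.2]
```

```bash
python3 -m handwheel '[[[0.4,-0.5,0,0],[0.6,-0.9,0,0],[0.6,-0.9,0,0],[0.6,-0.9,0,0],[0.6,-0.9,0,0],[0.6,-0.9,0,0],[0.6,-0.9,0,0],[0.6,-0.9,0,0],[0.5,-0.9,0,0],[0.16,-0.34,0,0],[0,0,0,0],[0,0,0,0]]]' 65
python3 -c "
from h import *
need(*ST[2],.004)"
```

```text
t: 11.75
tcp_pos: [0.4424, 0.2743, 0.1031]
tool_rot: [0.747, 0.665, 0.0, 0.0]
force: [0.2, -0.1, -0.2]
finger_gap: 0.765
gripper_force: 0.0
t 11.75 tcp [0.4424 0.2743 0.1031] units [0.01 0.06 3.96] turn 0.02 q6 0.46 gap 0.765 F [ 0.2 -0.1 -0.2]
```

```bash
python3 -m handwheel '[[[0,0.06,0.8,0],[0,0,0.9,0],[0,0,0.9,0],[0,0,0.8,0],[0,0,0.4,0],[0,0,0.15,0],[0,0,0,0]]]' 65
python3 -m handwheel '[[[0,0,0,0],[0,0,0,0],[0,0,0,0],[0,0,0,0],[0,0,0,0],[0,0,-0.2,0],[0,0,-0.2,0],[0,0,-0.3,0],[0,0,-0.3,0],[0,0,0,0]]]' 20 55
python3 -c "
from h import *
need(*DI[2],.0185)
p,d=snapshot('side');cv2.imwrite('pics/s4.png',cv2.resize(p[110:200,150:270],None,fx=5,fy=5)[:,:,::-1])"
```

```text
t: 12.62
tcp_pos: [0.4434, 0.2742, 0.0045]
tool_rot: [0.747, 0.665, 0.0, 0.0]
force: [0.1, 0.6, -0.2]
finger_gap: 0.758
gripper_force: 0.0
t: 13.88
tcp_pos: [0.4434, 0.2745, 0.0301]
tool_rot: [0.747, 0.665, 0.001, 0.0]
force: [0.4, -0.7, -0.2]
finger_gap: 0.414
gripper_force: 55.0
t 13.875 tcp [0.4434 0.2745 0.0301] units [-8.48  7.92  0.47] turn 0.02 q6 0.46 gap 0.414 F [ 0.4 -0.7 -0.2]
```

View pics/s4.png

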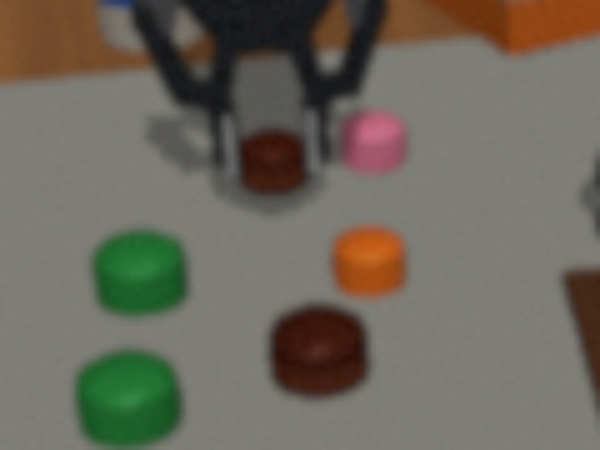

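Stone 2 is held level at (272,160) and clear of pink and orange. On to disc b.

```bash
python3 -m handwheel '[[[0,0,-0.7,0],[0,0,-1,0],[-0.2,0.2,-0.8,0],[-0.7,0.7,0,0],[-0.9,0.85,0,0],[-0.9,0.85,0,0],[-0.9,0.85,0,0],[-0.9,0.85,0,0],[-0.9,0.85,0,0],[-0.9,0.85,0,0],[-0.9,0.85,0,0],[-0.8,0.65,0,0],[-0.48,0.42,0,0],[0,0,0,0],[0,0,0,0]]]'
python3 -c "
from h import *
need(*DI[2],.0185)"
```

```text
t: 15.8
tcp_pos: [0.614, 0.0415, 0.0916]
tool_rot: [0.747, 0.665, -0.0, -0.001]
force: [0.2, -0.4, -1.0]
finger_gap: 0.421
gripper_force: 55.0
t 15.8 tcp [0.614  0.0415 0.0916] units [-0.01  0.07  2.92] turn 0.03 q6 0.0 gap 0.421 F [ 0.2 -0.4 -1. ]
```

```bash
python3 -m handwheel '[[[0,0.05,0.8,0],[0,0,0.8,0],[0,0,0.7,0],[0,0,0.35,0],[0,0,0.2,0],[0,0,0.08,0],[0,0,0,0],[0,0,0,0]]]'
python3 -c "
from h import *
need(*DI[2],.0185)"
```

```text
t: 16.8
tcp_pos: [0.6167, 0.0405, 0.0191]
tool_rot: [0.747, 0.665, 0.0, 0.0]
force: [0.2, -0.5, -0.2]
finger_gap: 0.415
gripper_force: 55.0
t 16.8 tcp [0.6167 0.0405 0.0191] units [ 0.01 -0.05  0.03] turn 0.02 q6 0.0 gap 0.415 F [ 0.2 -0.5 -0.2]
```

```bash
python3 -m handwheel '[[[0,-0.03,0.03,0],[0,0,0,0],[0,0,0,0],[0,0,0,0],[0,0,-0.2,0],[0,0,-0.6,0],[0,0,-0.8,0],[0,0,-1,0],[0,0,-0.9,0],[0,0,0,0]]]' 70
python3 -c "
from h import *
need(*ST[3],.004)"
```

```text
t: 18.05
tcp_pos: [0.6176, 0.0405, 0.1087]
tool_rot: [0.747, 0.665, 0.002, 0.002]
force: [0.6, 0.1, -0.9]
finger_gap: 0.817
gripper_force: 0.0
t 18.05 tcp [0.6176 0.0405 0.1087] units [ 2.15 -7.33  4.14] turn 0.02 q6 0.0 gap 0.817 F [ 0.6  0.1 -0.9]
```

```bash
python3 -m handwheel '[[[0.15,-0.5,0,0],[0.25,-0.9,0,0],[0.25,-0.9,0,0],[0.25,-0.9,0,0],[0.25,-0.9,0,0],[0.25,-0.9,0,0],[0.25,-0.9,0,0],[0.25,-0.8,0,0],[0.2,-0.5,0,0],[0.05,-0.12,0,0],[0,0,0,0],[0,0,0,0]]]' 70
python3 -c "
from h import *
need(*ST[3],.003)
p,d=snapshot('side');cv2.imwrite('pics/s5.png',cv2.resize(p[110:260,140:340],None,fx=4,fy=4)[:,:,::-1])"
```

```text
t: 19.55
tcp_pos: [0.441, 0.1151, 0.1053]
tool_rot: [0.747, 0.665, 0.0, 0.0]
force: [0.5, -0.3, 0.4]
finger_gap: 0.817
gripper_force: 0.0
t 19.55 tcp [0.441  0.1151 0.1053] units [0.   0.05 4.09] turn 0.02 q6 0.13 gap 0.817 F [ 0.5 -0.3  0.4]
```

View pics/s5.png

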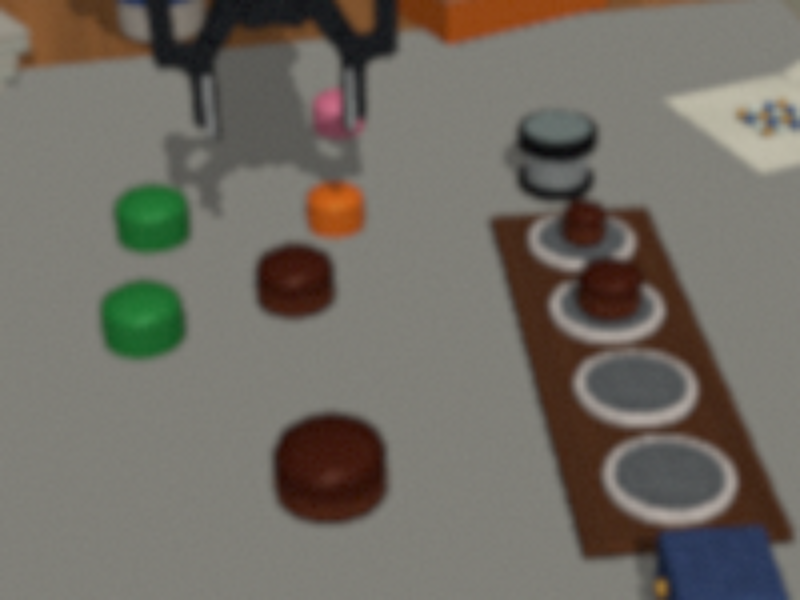

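Stones 1 and 2 stand upright on discs a (583,222) and b (610,288). The fingers are above stone 3 (295,278), clear of green (143,318) and orange (335,208). I descend and grip.

```bash
python3 -m handwheel '[[[0,0.05,0.8,0],[0,0,0.9,0],[0,0,0.9,0],[0,0,0.8,0],[0,0,0.5,0],[0,0,0.17,0],[0,0,0,0]]]' 70
python3 -m handwheel '[[[0,0,0,0],[0,0,0,0],[0,0,0,0],[0,0,0,0],[0,0,0,0],[0,0,-0.2,0],[0,0,-0.2,0],[0,0,-0.3,0],[0,0,-0.3,0],[0,0,0,0]]]' 30 65
python3 -c "
from h import *
need(*DI[3],.0175)
for n in('top','side'):
    p,d=snapshot(n);cv2.imwrite(f'pics/{n}6.png',p[:,:,::-1])
    for i,h in((1,.024),(2,.028)):
        x,y=map(int,proj(n,(*DI[i],.025)));w=13
        for c,s in blobs(brown(p)[y-w:y+w,x-w:x+w].copy(),20,600): u=c+[x-w,y-w];print(n,i,u.round(1),s[4],((ray(n,u,.013+h*.45)-DI[i])*1000).round(1))"
```

```text
t: 20.48
tcp_pos: [0.4415, 0.1151, 0.0036]
tool_rot: [0.747, 0.665, 0.0, 0.0]
force: [0.6, -0.8, -0.0]
finger_gap: 0.815
gripper_force: 0.0
t: 21.72
tcp_pos: [0.4417, 0.1152, 0.0292]
tool_rot: [0.747, 0.665, 0.001, 0.0]
force: [-0.1, 0.3, -2.2]
finger_gap: 0.536
gripper_force: 66.8
t 21.725 tcp [0.4417 0.1152 0.0292] units [-5.34  7.24  0.48] turn 0.02 q6 0.13 gap 0.536 F [-0.1  0.3 -2.2]
top 1 [213.6 144.7] 97 [1.7 0. ]
top 2 [246.4 149.2] 181 [1.4 0.5]
side 1 [285.3 165. ] 93 [1.6 3.7]
side 1 [292.  176.3] 25 [  0.7 -52.6]
side 2 [293.9 180.4] 232 [7.7 5.3]
```

```bash
python3 -m handwheel '[[[0,0,-0.7,0],[0,0,-1,0],[-0.15,0.2,-0.9,0],[-0.5,0.6,0,0],[-0.6,0.85,0,0],[-0.6,0.85,0,0],[-0.6,0.85,0,0],[-0.6,0.85,0,0],[-0.6,0.85,0,0],[-0.6,0.85,0,0],[-0.6,0.8,0,0],[-0.35,0.4,0,0],[-0.14,0.14,0,0],[0,0,0,0],[0,0,0,0]]]'
python3 -c "
from h import *
need(*DI[3],.0175)"
```

```text
t: 23.7
tcp_pos: [0.6046, -0.0378, 0.0934]
tool_rot: [0.747, 0.665, -0.0, -0.001]
force: [0.4, -0.4, -1.1]
finger_gap: 0.537
gripper_force: 67.1
t 23.7 tcp [ 0.6046 -0.0378  0.0934] units [-0.02  0.06  3.04] turn 0.03 q6 -0.13 gap 0.537 F [ 0.4 -0.4 -1.1]
```

```bash
python3 -m handwheel '[[[-0.02,0,0.8,0],[0,0,0.8,0],[0,0,0.75,0],[0,0,0.4,0],[0,0,0.2,0],[0,0,0.06,0],[0,0,0,0],[0,0,0,0]]]'
python3 -c "
from h import *
need(*DI[3],.0175)"
```

```text
t: 24.7
tcp_pos: [0.6059, -0.039, 0.0188]
tool_rot: [0.747, 0.665, 0.0, 0.0]
force: [-0.5, 0.1, -2.1]
finger_gap: 0.534
gripper_force: 67.1
t 24.7 tcp [ 0.6059 -0.039   0.0188] units [0.02 0.   0.05] turn 0.02 q6 -0.13 gap 0.534 F [-0.5  0.1 -2.1]
```

```bash
python3 -m handwheel '[[[0,0,0.06,0],[0,0,0,0]]]' 
python3 -m handwheel '[[[0,0,0,0],[0,0,0,0],[0,0,0,0],[0,0,0,0],[0,0,-0.2,0],[0,0,-0.6,0],[0,0,-0.8,0],[0,0,-1,0],[0,0,-0.9,0],[0,0,0,0]]]' 78
python3 -c "
from h import *
need(*ST[4],.003)"
```

```text
t: 24.95
tcp_pos: [0.6059, -0.0391, 0.0178]
tool_rot: [0.747, 0.665, 0.0, 0.001]
force: [-1.7, 0.1, 4.4]
finger_gap: 0.533
gripper_force: 67.6
t: 26.2
tcp_pos: [0.6073, -0.0393, 0.1072]
tool_rot: [0.747, 0.665, 0.002, 0.002]
force: [0.6, 0.2, 0.4]
finger_gap: 0.916
gripper_force: 0.0
t 26.2 tcp [ 0.6073 -0.0393  0.1072] units [-2.07 -6.84  4.13] turn 0.02 q6 -0.13 gap 0.916 F [0.6 0.2 0.4]
```

```bash
python3 -m handwheel '[[[-0.1,-0.4,0,0],[-0.25,-0.85,0,0],[-0.25,-0.85,0,0],[-0.25,-0.85,0,0],[-0.25,-0.85,0,0],[-0.25,-0.85,0,0],[-0.25,-0.85,0,0],[-0.25,-0.75,0,0],[-0.15,-0.4,0,0],[-0.07,-0.14,0,0],[0,0,0,0],[0,0,0,0]]]' 80
python3 -c "
from h import *
need(*ST[4],.002)"
```

```text
t: 27.7
tcp_pos: [0.4317, -0.0708, 0.1043]
tool_rot: [0.747, 0.665, 0.0, 0.0]
force: [0.2, -0.5, -0.2]
finger_gap: 0.938
gripper_force: 0.0
t 27.7 tcp [ 0.4317 -0.0708  0.1043] units [-0.    0.01  4.09] turn 0.02 q6 -0.3 gap 0.938 F [ 0.2 -0.5 -0.2]
```

```bash
python3 -m handwheel '[[[0,0,0.8,0],[0,0,0.9,0],[0,0,0.9,0],[0,0,0.8,0],[0,0,0.5,0],[0,0,0.18,0],[0,0,0,0]]]' 80
python3 -m handwheel '[[[0,0,0,0],[0,0,0,0],[0,0,0,0],[0,0,0,0],[0,0,0,0],[0,0,-0.2,0],[0,0,-0.2,0],[0,0,-0.3,0],[0,0,-0.3,0],[0,0,0,0]]]' 40 75
python3 -c "
from h import *
need(*DI[4],.0165)
p,d=snapshot('side');cv2.imwrite('pics/s7.png',cv2.resize(p[130:280,150:350],None,fx=3,fy=3)[:,:,::-1])"
```

```text
t: 28.58
tcp_pos: [0.4311, -0.0706, 0.0023]
tool_rot: [0.747, 0.665, 0.0, 0.0]
force: [0.6, 0.1, 0.1]
finger_gap: 0.937
gripper_force: 0.0
t: 29.82
tcp_pos: [0.4312, -0.0708, 0.0279]
tool_rot: [0.747, 0.665, 0.0, 0.001]
force: [-0.1, -1.0, -1.5]
finger_gap: 0.65
gripper_force: 79.7
t 29.825 tcp [ 0.4312 -0.0708  0.0279] units [-1.11  6.78  0.47] turn 0.02 q6 -0.3 gap 0.65 F [-0.1 -1.  -1.5]
```

View pics/s7.png

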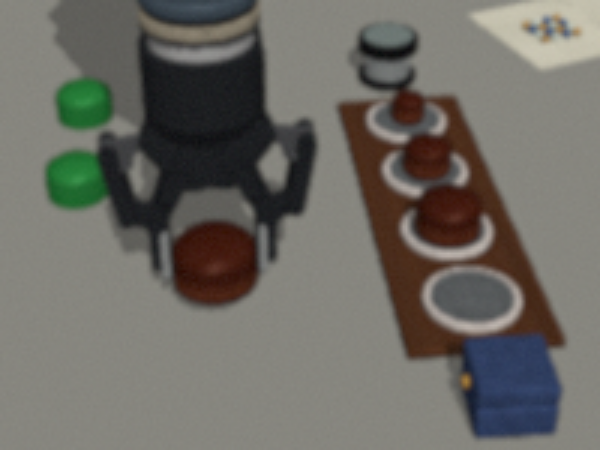

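Stone 4 is held level at (215,260), stones 1–3 are upright on their discs, and disc d (472,298) is free.

```bash
python3 -m handwheel '[[[0,0,-0.7,0],[0,0,-1,0],[0,0.2,-0.9,0],[-0.1,0.6,0,0],[-0.15,0.8,0,0],[-0.15,0.8,0,0],[-0.15,0.8,0,0],[-0.15,0.8,0,0],[-0.15,0.8,0,0],[-0.15,0.8,0,0],[-0.1,0.6,0,0],[-0.01,0.4,0,0],[0,0.2,0,0],[0,0,0,0],[0,0,0,0]]]'
python3 -c "
from h import *
need(*DI[4],.0165)"
```

```text
t: 31.75
tcp_pos: [0.5958, -0.1176, 0.0921]
tool_rot: [0.747, 0.665, -0.0, -0.001]
force: [0.5, 0.3, -1.7]
finger_gap: 0.652
gripper_force: 80.1
t 31.75 tcp [ 0.5958 -0.1176  0.0921] units [-0.01  0.03  3.02] turn 0.02 q6 -0.26 gap 0.652 F [ 0.5  0.3 -1.7]
```

```bash
python3 -m handwheel '[[[0,0,0.8,0],[0,0,0.8,0],[0,0,0.7,0],[0,0,0.4,0],[0,0,0.2,0],[0,0,0.1,0],[0,0,0.03,0],[0,0,0,0]]]'
python3 -c "
from h import *
need(*DI[4],.0165)"
```

```text
t: 32.75
tcp_pos: [0.5968, -0.118, 0.017]
tool_rot: [0.747, 0.665, 0.0, 0.0]
force: [0.4, 0.2, -1.4]
finger_gap: 0.652
gripper_force: 80.1
t 32.75 tcp [ 0.5968 -0.118   0.017 ] units [-0.   -0.01  0.02] turn 0.02 q6 -0.26 gap 0.652 F [ 0.4  0.2 -1.4]
```

```bash
python3 -m handwheel '[[[0,0,0.05,0],[0,0,0,0]]]' 
python3 -m handwheel '[[[0,0,0,0],[0,0,0,0],[0,0,0,0],[0,0,0,0],[0,0,-0.2,0],[0,0,-0.6,0],[0,0,-0.8,0],[0,0,-1,0],[0,-0.5,-1,0],[0,-1,0,0],[0,-1,0,0],[0,-1,0,0],[0,-1,0,0],[0,-0.5,0,0],[0,0,0,0],[0,0,0,0]]]' 80
python3 - <<'E'
from h import *
H={1:.024,2:.028,3:.033,4:.038}
for n in('top','side'):
    p,d=snapshot(n);cv2.imwrite(f'pics/{n}8.png',cv2.resize(p[110:200,150:390] if n=='top' else p[110:290,200:400],None,fx=3,fy=3)[:,:,::-1])
    for i in H:
        x,y=map(int,proj(n,(*DI[i],.025)));w=14
        for c,s in blobs(brown(p)[y-w:y+w,x-w:x+w].copy(),60,600): u=c+[x-w,y-w];print(n,i,s[4],((ray(n,u,.013+H[i]*.45)-DI[i])*1000).round(1))
a,b=cv2.imread('pics/top8.png'),cv2.imread('pics/side8.png')
o=np.zeros((a.shape[0]//1+b.shape[0],720,3),np.uint8) if 0 else None
b=cv2.resize(b,None,fx=.55,fy=.55);o=np.zeros((270+b.shape[0],720,3),np.uint8);o[:270]=a;o[270:,:b.shape[1]]=b;cv2.imwrite('pics/fin.png',o)
E
```

```text
t: 33.0
tcp_pos: [0.5969, -0.118, 0.0167]
tool_rot: [0.747, 0.665, 0.0, 0.001]
force: [-2.0, 0.7, 5.4]
finger_gap: 0.647
gripper_force: 80.8
t: 35.0
tcp_pos: [0.4739, -0.1041, 0.1058]
tool_rot: [0.747, 0.665, 0.001, 0.001]
force: [-0.3, 0.5, 0.2]
finger_gap: 0.938
gripper_force: 0.0
top 2 100 [-1.1  5. ]
top 3 169 [-2.7  4.7]
top 4 169 [ 7.5 12.3]
side 1 62 [ 3.1 -1.6]
side 2 242 [9.1 6. ]
side 3 462 [ 1.9 -5.4]
```

View pics/fin.png

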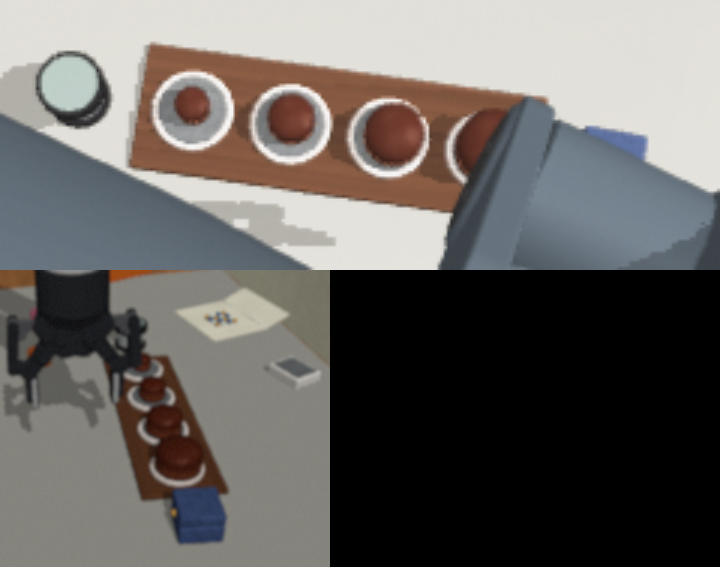

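In the top view, stones 1–3 sit within a few mm of their disc centres at (193,108), (291,122) and (388,137). The side view shows stone 4 flat on disc d. The magnifier (72,85) and ring box are where they were. Handing in.

```bash
python3 -c "
from station import *
print(sign_off())"
```

```text
the job is handed in; nothing more can be done
None
```

I placed all four agate stones in size order, smallest on disc a by the magnifier to largest on disc d by the ring box, and handed in at about 35 s; the images show them upright and centred to within a few mm (stone 4 seen clearly only from the side), with the magnifier and ring box untouched, but the sign-off gave no verdict.

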